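# Load the check standard into the photometer behind its sliding light shutter

### The job

Get the photometer ready for its daily check: slide its flush light shutter fully open by pressing on the ribbed pad, seat the amber check standard from the cuvette rack all the way down in the cuvette well, then slide the shutter fully closed over it. Press and handle the instrument gently (the shutter is thin and rides on a soft seal), and leave the two clear cuvettes and the two reagent vials where they stand.

Things in the scene. Friction and masses are not known exactly. Their poses are not given: they have to be found in the camera images.
- photometer: Portable photometer, 156 (x) x 176 (y) x 64 mm, white, grey deck; fixed. Origin: centre of underside; +y its left, +x its rear, where a sloped console rises to 82 mm. The shutter slides along y in a sunk channel in the deck (deck top 64 mm up), 74 (x) x 132 (y) mm, centred on the origin, floor 50.5 mm up. Limits: 20 N of finger press on it or its shutter, 50 N of the standard against it.
- well_floor (a point): Centre of the floor of the square cuvette well, at the photometer's (0, +31, 4) mm; axes as its. The well is 14.6 mm wide in x and y and 20 mm deep, its mouth square-edged. It sits in the black holder in the middle of the sample chamber: a pit in the channel's left half, 66 (x) x 58 (y) mm, its floor level with the well's mouth (40 mm below the deck). The closed shutter covers it.
- shutter (a joint): Light shutter along its channel, m: 0 = closed at its left stop (+y), over the chamber; 0.062 = open at its right stop (-y). Dark grey plate, 69 (x) x 69 (y) x 3 mm, no handle, only a ribbed pad; at a stop, its outer edge meets the channel's end wall. It drags with about 4 N and stays where left; closed fingertips pressing the pad with 10 to 15 N carry it, under about 8 N they may slip.
- shutter_pad (a point): Centre of the shutter's ribbed pad (50 x 50 mm), at the height of the pad's top over a new seal; moves with the shutter, axes as the photometer's. The track ramps: 1.5 mm below the deck when closed, rising 1.9 mm over the full opening. The seal is worn by an unknown amount: the true top lies 0 to 4.5 mm below this point, equally all along, and must be felt for. The seal gives 1 mm per 15 N of press.
- amber_standard: Amber check standard: rigid black frame, 12 x 12 mm, 45 mm tall, with an amber glass window and an amber square on top; about 20 g. Stands upright in a hole of the rack, its sides square to the rack. Origin: centre of its underside; z up. Its foot tapers from 12 mm to 9 mm over the lowest 4 mm. It fits the well in any quarter turn, sides square to the photometer.
- cuvette_rack: Clear acrylic rack, 44 (x) x 118 (y) x 31 mm, fixed. Origin: centre of its underside; z up. Parts in it stand 5 mm above the origin; the plate with 13 mm square holes has its top at 22 mm, the end walls (y = +-59 mm) at 31 mm. Standard and cuvettes stand at x = -9.8 mm and y = -44.5, -8.9 and +26.7 mm, in any order; grip across the rack's x.
- clear_cuvette_1: Clear plastic cuvette, 12.4 x 12.4 x 45 mm, open at the top, upright in the rack, to be left alone. Origin: centre of its underside; z up.
- clear_cuvette_2: The other clear plastic cuvette, the same.
- vial_green: Small white-capped reagent vial with a green band, 23 mm wide, 50 mm tall, standing on the worktop right of the photometer, to be left alone. Origin: centre of its underside.
- vial_orange: Small white-capped reagent vial with an orange band, 23 mm wide, 50 mm tall, standing on the worktop right of the photometer, to be left alone. Origin: centre of its underside.

How it is judged:
By the outcome, as a careful person would: the job done as asked, in the order asked, and still so for the second after the job is handed in, with the robot touching nothing.
It also fails if it takes over 72 s, if anything falls off the work surface, if the arm or the gripper's body presses on something with over 40 N, if the wrist force passes 120 N, or if a joint passes its speed limit or range.

### The arm

A 6-joint arm with a two-finger parallel gripper is mounted at the origin on a cart in front of the work surface, level with it; the furniture and walls round the work are solid. World frame = base frame: x ahead of the robot, y to its left, z up, the work surface at z = 0. Lengths are in m, angles in rad, forces in N, time in s.
With the tool pointing down it reaches from about 0.35 to 0.775 m from the base axis. Payload 5.5 kg.
Tool frame: the origin (TCP) lies at the very end of the fingers, on their centre line; the grasp point (between the pads) lies 19 mm behind it; z points along the fingers, y is the line along which they close (so a half turn about z gives the same grasp; the last joint's range is limited). The gripper opens to 85 mm and grips with 20 to 120 N. Pads are 22 mm wide; open, the fingers measure 114 mm over their backs; the gripper's body (76 mm by 85 mm) begins 54 mm behind the grasp point. The pads swing forward as they close: fully open they stand 13 mm farther back than shut.
Start: joints at [-1.462, 0.313, 0.046, 1.304, 0, 1.431], TCP at [0.142, -0.557, 0.231] pointing down, gripper open.
Joint ranges: [-2.76, 2.76], [-0.86, 1.69], [-1.03, 1.26], [-2.2, 2.34], [-1.47, 1.5], [-3.14, 3.14]. Speed limits (rad/s): [2.57, 2.57, 3.14, 3.14, 3.14, 3.14].

### API

Orientations are given as a unit quaternion [w, x, y, z].
In Python, from rig import ctrl, cams gives the robot as it stands.
- The arm moves only by the tool move_arm, never from a script. Its argument "deltas" is a list of rows, each a list of 2 entries, a list of its own where there are three numbers: the shift along the tool's x, y, z in units of 0.2 m (1.0 is 0.2 m), then the turn about the tool's z in units of 0.08 rad (1.0 is 0.08 rad). In form: [[[x, y, z], yaw], ...]. A call has 1 to 20 rows; each row shifts and turns the commanded pose from where the row before left it, along the tool's axes as they then stand; what a row does not reach is not made up. A row lasts 1/8 s, in which the tool goes at most 62.5 mm and 10.7 degrees, less where a joint would pass 70% of its speed; a pose out of reach is approached as far as the arm can. A call with a number of a shift or a turn outside -1 to 1 is refused whole. A call with a gripper value outside its range is refused whole. "grip" is the gripper command: -1 is shut, 1 is fully open, values between are in proportion, set as the call begins (left out, the last holds). The fingers move at their own pace and stop on an object; the grip force is fixed at half the most. Time passes only in rows, so rows that do not move let the fingers close. It gives the time, the measured TCP pose, the force, the opening and the grip force at its end, in the units of the state.
- ctrl.read_state(): the state, without advancing time (a new reading comes with each control period).
- cams.grab_frame(name): name is "side" or "top"; returns a dict with "color" (384x512x3 uint8, red, green, blue), "z_map" (384x512 float32, m along the optical axis (not along the pixel's ray), 0 where there is no reading), "camera_matrix" (3x3 intrinsics, pixels), "xyz" and "attitude" of the camera in the world. Camera axes: x right, y up, looking along -z (the intrinsics and any distortion apply to the point x, -y, -z); pixel columns grow to the right and rows downward; lengths in m; the calibration is good to about 2 mm. A picture is of the moment at which its call begins.
- ctrl.hand_in(): hands the job in; it is judged then, once.
The state is a dict: "time": time; "qpos": joint angles; "qd": joint speeds; "effort": joint torques, N m; "eef_pos": TCP position; "tcp_rot": TCP orientation; "ft_force": force on the tool from outside, world axes, zero at the start; "wrist_torque": the same for the moment, N m; "grip_width": finger opening in m; "grip_force": force on a finger pad.
Only numpy, scipy, OpenCV 4.12 (cv2) and the standard library are available. Lean on these libraries where they do the work, as an engineer would, in place of code of your own. Each camera call takes 0.05 s, during which the arm holds its last target. There are 200 camera calls.

## Working session

There is one attempt and no reset: what is moved stays moved. The work goes in short steps, Python scripts to look and compute and a tool call to move; the robot and the scene stay as the last step left them, time stands still between calls to the robot, and variables do not carry over. Pictures are saved under pics/ and viewed, at most 10 in all, crops included, and the job is handed in when it is done.

Besides the shell and the picture viewer there is one more tool, called after "Call:" by a JSON object that holds its "method" and its "body", one argument or row to a line. move_arm: Moves the arm, as the interface text tells. Shifts and turns lie within -1 to 1; 1 stands for 0.2 m of shift or 0.08 rad of turn. Its arguments: {"type":"object","properties":{"deltas":{"type":"array","items":{"type":"array"}},"grip":{"type":"number"}},"required":["deltas"]}

```bash
mkdir -p pics; ls; python3 - <<'E'
from rig import ctrl,cams
import cv2,numpy as np,pickle
s=ctrl.read_state();print({k:np.round(v,3) for k,v in s.items()})
for n in("top","side"):
    f=cams.grab_frame(n);pickle.dump(f,open(f"{n}0.pkl","wb"))
    cv2.imwrite(f"pics/{n}0.png",cv2.resize(f["color"][:,:,::-1],(768,576),interpolation=cv2.INTER_CUBIC))
    print(n,f["camera_matrix"],f["xyz"],f["attitude"],[k for k in f])
E
```

```text
pics
{'time': np.float64(0.0), 'qpos': array([-1.462,  0.314,  0.045,  1.304,  0.   ,  1.431]), 'qd': array([-0.002,  0.   , -0.   , -0.   , -0.001, -0.002]), 'effort': array([-0.0000e+00, -4.8063e+01,  2.9853e+01,  1.9000e-02, -0.0000e+00,
       -0.0000e+00]), 'eef_pos': array([ 0.142, -0.557,  0.23 ]), 'tcp_rot': array([-0.001,  0.992,  0.124,  0.   ]), 'ft_force': array([1.108, 0.352, 0.569]), 'wrist_torque': array([0.009, 0.014, 0.009]), 'grip_force': np.float64(0.0), 'grip_width': np.float64(0.085)}
top [[348.34638476   0.         252.98026853]
 [  0.         348.34638476 192.52531029]
 [  0.           0.           1.        ]] [ 0.28373437 -0.10845708  0.91067562] [ 0.75806616  0.08043372 -0.06618885 -0.64380521] ['color', 'z_map', 'camera_matrix', 'xyz', 'attitude']
side [[370.04747001   0.         248.42435675]
 [  0.         370.04747001 196.72483792]
 [  0.           0.           1.        ]] [ 0.32326206 -0.82433762  0.50994945] [ 0.87013489  0.48318772 -0.05037021 -0.08281149] ['color', 'z_map', 'camera_matrix', 'xyz', 'attitude']
```

View pics/top0.png

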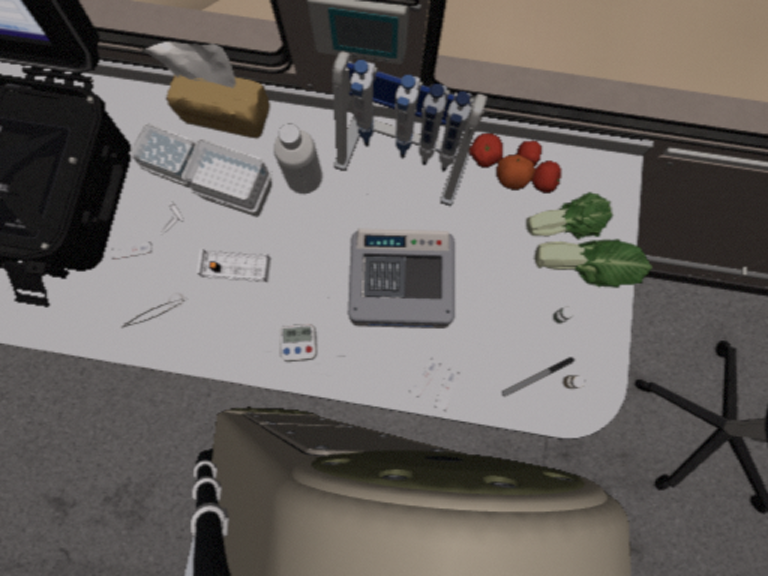

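View pics/side0.png

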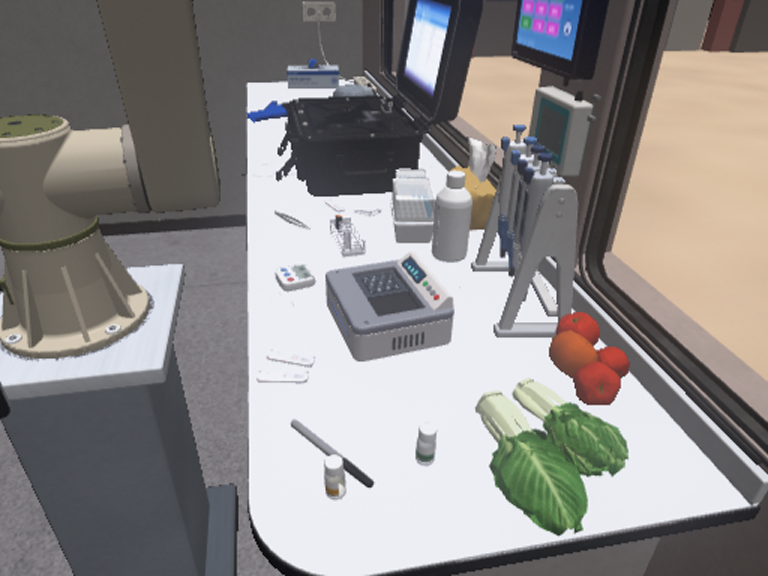

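```bash
cat > h.py <<'E'
import numpy as np,cv2,pickle
from scipy.spatial.transform import Rotation as R
def cam(f):
    w,x,y,z=f["attitude"];return R.from_quat([x,y,z,w]).as_matrix(),np.array(f["xyz"]),np.array(f["camera_matrix"])
def proj(f,P):
    M,t,K=cam(f);p=(np.asarray(P,float)-t)@M;p=p*[1,-1,-1];q=p@K.T;return q[...,:2]/q[...,2:]
def cloud(f):
    M,t,K=cam(f);z=f["z_map"];v,u=np.indices(z.shape)
    p=np.stack([(u-K[0,2])/K[0,0]*z,-(v-K[1,2])/K[1,1]*z,-z],-1);return p@M.T+t
def rect(f,z,x0,x1,y0,y1,s=0.0005):
    # rows: x decreasing downward, cols: y decreasing to the right
    X,Y=np.meshgrid(np.arange(x1,x0,-s),np.arange(y1,y0,-s),indexing='ij')
    m=proj(f,np.stack([X,Y,np.full_like(X,z)],-1)).astype(np.float32)
    return cv2.remap(f["color"],m[...,0],m[...,1],cv2.INTER_CUBIC)[:,:,::-1].copy()
E
python3 - <<'E'
from h import *
T=pickle.load(open("top0.pkl","rb"));S=pickle.load(open("side0.pkl","rb"))
for f in(T,S):
    C=cloud(f);ok=f["z_map"]>0
    t=ok&(abs(C[...,2])<.01)&(C[...,0]>.3)&(C[...,0]<.6)&(abs(C[...,1])<.4);print("table",np.median(C[t][:,2]))
    d=ok&(C[...,2]>.056)&(C[...,2]<.07)&(C[...,0]>.3)&(C[...,0]<.7)&(C[...,1]>-.35)&(C[...,1]<.05)
    P=C[d];print(len(P),np.median(P[:,2]),P.min(0),P.max(0));r=cv2.minAreaRect((P[:,:2]*1000).astype(np.float32));print(r)
    d=ok&(C[...,2]>.012)&(C[...,2]<.06)&(C[...,0]>.3)&(C[...,0]<.6)&(C[...,1]>.05)&(C[...,1]<.3)
    P=C[d];print(len(P),P.min(0),P.max(0),cv2.minAreaRect((P[:,:2]*1000).astype(np.float32)))
# print rough centers
u=cloud(T);print(u[int(278/1.5),int(402/1.5)],u[int(265/1.5),int(234/1.5)])
E
```

```text
table 4.450153303814375e-05
3033 0.06329587927979641 [ 0.40144033 -0.29690573  0.05600063] [0.69998274 0.04082136 0.06994959]
((550.7105102539062, -128.04661560058594), (298.53546142578125, 337.72705078125), 0.0017145919846370816)
1162 [0.32198939 0.05018904 0.01201334] [0.59991178 0.29924712 0.05998524] ((463.8446350097656, 171.98089599609375), (357.6160583496094, 147.53912353515625), 26.772520065307617)
table 0.0017172420390154652
2360 0.06490365725467565 [ 0.40160237 -0.30104219  0.05603759] [0.69994359 0.03826896 0.06997538]
((550.7589721679688, -131.43568420410156), (298.2591247558594, 339.3108215332031), 0.018942847847938538)
669 [0.32340162 0.0507923  0.01200271] [0.59982736 0.27725688 0.05982081] ((453.67071533203125, 167.128662109375), (331.7689514160156, 142.46334838867188), 25.57976722717285)
[ 0.48675528 -0.11056605  0.05753036] [0.46716049 0.17754979 0.04299134]
```

```bash
python3 - <<'E'
from h import *
T=pickle.load(open("top0.pkl","rb"));S=pickle.load(open("side0.pkl","rb"))
a=[rect(f,.064,.38,.58,-.22,0,.00055) for f in(T,S)]
b=[rect(f,z,.41,.53,.1,.26,.0004) for f,z in((T,.022),(S,.022))]
h=np.hstack(a);g=np.hstack(b);w=max(h.shape[1],g.shape[1])
p=lambda i:cv2.copyMakeBorder(i,0,0,0,w-i.shape[1],0)
o=np.vstack([p(h),p(g)]);print(h.shape,g.shape,o.shape)
o=o[:600];cv2.imwrite("pics/rect.png",o)
E
```

```text
(364, 800, 3) (301, 800, 3) (665, 800, 3)
```

View pics/rect.png

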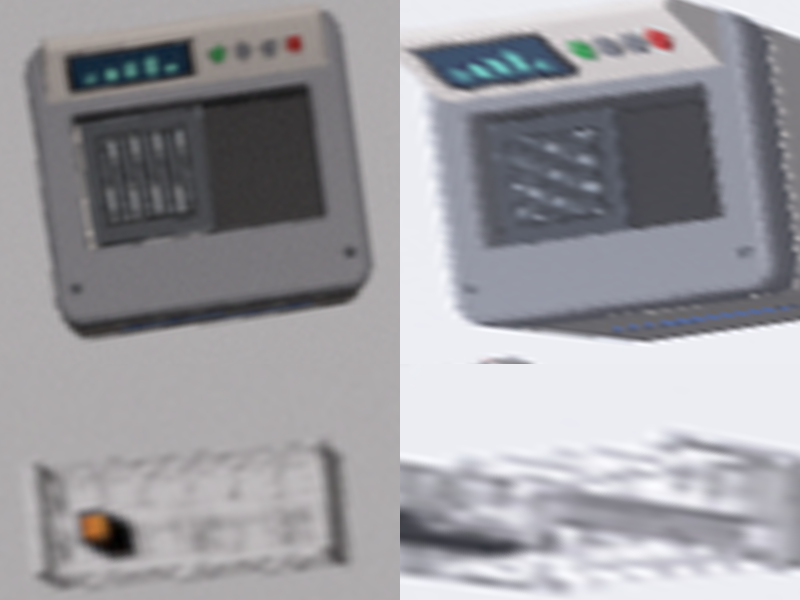

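```bash
cat > fit.py <<'E'
from h import *
from scipy.optimize import differential_evolution as de
T=pickle.load(open("top0.pkl","rb"));S=pickle.load(open("side0.pkl","rb"))
def W(p,q): # p=(x,y,yaw)
    c,s=np.cos(p[2]),np.sin(p[2]);return np.stack([p[0]+c*q[:,0]-s*q[:,1],p[1]+s*q[:,0]+c*q[:,1],q[:,2]],-1)
def samp(f,P):
    m=proj(f,P).astype(np.float32);g=cv2.cvtColor(f["color"],cv2.COLOR_RGB2GRAY).astype(np.float32)
    return cv2.remap(g,m[:,:1],m[:,1:],cv2.INTER_LINEAR)[:,0]
def box(hx,hy,z,sides):
    t=np.linspace(-.9,.9,60);P=[];N=[]
    for s in sides:
        if s[0]=='x': sg=1 if s[1]=='+' else -1;P.append(np.c_[np.full(60,sg*hx),t*hy,np.full(60,z)]);N.append(np.tile([sg,0,0],(60,1)))
        else: sg=1 if s[1]=='+' else -1;P.append(np.c_[t*hx,np.full(60,sg*hy),np.full(60,z)]);N.append(np.tile([0,sg,0],(60,1)))
    return np.vstack(P),np.vstack(N)
def run(f,terms,b):
    def cost(p):
        e=0
        for (P,N),sg,d in terms:
            e-=sg*np.mean(np.clip(samp(f,W(p,P+N*d))-samp(f,W(p,P-N*d)),-40,40))
        return e
    r=de(cost,b,seed=1,popsize=20,maxiter=120,tol=1e-8);return r.x,r.fun
if __name__=="__main__":
    B=[(.45,.52),(-.14,-.08),(0,.3)]
    ch=box(.037,.066,.064,['x+','x-','y-'])
    ou=box(.078,.088,.064,['y+','y-'])
    print(run(T,[(ch,1,.0025)],B));print(run(S,[(ch,1,.0025)],B))
    print(run(T,[(ch,1,.0025),(ou,1,.0025)],B))
    HB=[(.43,.5),(.14,.21),(-.1,.3)]
    for f in(T,):
        print(run(f,[(box(.022,.059,.031,['y+','y-']),1,.0025),(box(.022,.059,.022,['x-','x+']),1,.0025)],HB))
    hs=cv2.cvtColor(T["color"],cv2.COLOR_RGB2HSV)
    for f,n in((T,"top"),(S,"side")):
        hs=cv2.cvtColor(f["color"],cv2.COLOR_RGB2HSV);C=cloud(f)
        m=(hs[...,0]<20)&(hs[...,1]>120)&(hs[...,2]>90)&(abs(C[...,0]-.46)<.05)&(abs(C[...,1]-.19)<.06)
        v,u=np.nonzero(m);w=hs[v,u,1].astype(float);print(n,len(u),np.c_[u,v][:12].tolist())
        M,t,K=cam(f);c=[(w*u).sum()/w.sum(),(w*v).sum()/w.sum()]
        d=np.array([(c[0]-K[0,2])/K[0,0],-(c[1]-K[1,2])/K[1,1],-1])@M.T;print(c,t+d*(.05-t[2])/d[2])
E
python3 fit.py
```

```text
(array([ 0.48902903, -0.1101029 ,  0.14892835]), np.float64(-39.68950653076172))
(array([ 0.48825336, -0.1066084 ,  0.13121438]), np.float64(-40.0))
(array([ 0.48863223, -0.10902336,  0.14118494]), np.float64(-79.46607971191406))
(array([0.46568081, 0.18064175, 0.07531403]), np.float64(-44.66633224487305))
top 12 [[140, 175], [141, 175], [142, 175], [143, 175], [140, 176], [141, 176], [142, 176], [143, 176], [140, 177], [141, 177], [142, 177], [143, 177]]
[np.float64(141.55004955401387), np.float64(176.04658077304262)] [0.4595958  0.21166513 0.05      ]
side 2 [[225, 144], [226, 144]]
[np.float64(225.51111111111112), np.float64(144.0)] [0.45931514 0.21245057 0.05      ]
```

Call:
{"method": "move_arm", "body": {
  "deltas": [
    [[0.187,-0.159,0],0],
    [[0.187,-0.159,0],0],
    [[0.187,-0.159,0],0],
    [[0.187,-0.159,0],0],
    [[0.187,-0.159,0],0],
    [[0.187,-0.159,0],0],
    [[0.187,-0.159,0],0],
    [[0.187,-0.159,0],0],
    [[0.187,-0.159,0],0],
    [[0.187,-0.159,0],0],
    [[0.187,-0.159,0],0],
    [[0.187,-0.159,0],0],
    [[0,0,0],-1],
    [[0,0,0],-1],
    [[0,0,0],-1],
    [[0,0,0],-1],
    [[0,0,0],-1],
    [[0,0,0],-1],
    [[0,0,0],-1],
    [[0,0,0],-1]
  ],
  "grip": -1
}}

```text
time: 2.6
eef_pos: [0.4823, -0.0769, 0.2309]
tcp_rot: [-0.0, 0.902, 0.431, -0.0]
ft_force: [-0.6, -0.1, 0.6]
grip_width: 0.0001
grip_force: 0.0
```

Call:
{"method": "move_arm", "body": {
  "deltas": [
    [[0,0,0],-1],
    [[0,0,0],-1],
    [[0,0,0],-1],
    [[0,0,0],-1],
    [[0,0,0],-1],
    [[0,0,0],-1],
    [[0,0,0],-1],
    [[0,0,0],-1],
    [[0,0,0],-1],
    [[0,0,0],-1],
    [[0,0,0],-0.3],
    [[0,0,0],0],
    [[0,0,0],0]
  ]
}}

```text
time: 4.22
eef_pos: [0.4825, -0.077, 0.2312]
tcp_rot: [-0.0, 0.655, 0.755, -0.0]
ft_force: [0.0, 0.4, -0.2]
grip_width: -0.0
grip_force: 0.0
```

Call:
{"method": "move_arm", "body": {
  "deltas": [
    [[0,0,0.078],0],
    [[0,0,0.078],0],
    [[0,0,0.078],0],
    [[0,0,0.078],0],
    [[0,0,0.078],0],
    [[0,0,0.078],0],
    [[0,0,0.078],0],
    [[0,0,0.078],0],
    [[0,0,0.078],0],
    [[0,0,0.068],0],
    [[0,0,0],0],
    [[0,0,0],0]
  ]
}}

```text
time: 5.72
eef_pos: [0.4828, -0.077, 0.0774]
tcp_rot: [0.0, 0.655, 0.755, 0.0]
ft_force: [0.2, 0.1, 0.3]
grip_width: -0.0005
grip_force: 0.0
```

```bash
python3 - <<'E'
from rig import ctrl,cams
from h import *
s=ctrl.read_state();print(s["eef_pos"],s["ft_force"],s["qpos"])
p=s["eef_pos"];o=[]
for n in("top","side"):
    f=cams.grab_frame(n);pickle.dump(f,open(f"{n}1.pkl","wb"))
    c=proj(f,p);print(n,c);i=f["color"][:,:,::-1];u,v=np.round(c).astype(int)
    u0,v0=u-40,v-45;k=i[v0:v0+75,u0:u0+80];k=cv2.resize(k,None,fx=5,fy=5,interpolation=cv2.INTER_CUBIC)
    for P,col in((p,(0,0,255)),):
        q=(proj(f,P)-[u0,v0]+.5)*5;cv2.drawMarker(k,tuple(int(a) for a in q),col,0,12,1)
    o.append(k)
cv2.imwrite("pics/near.png",np.hstack(o))
E
```

```text
[ 0.48277665 -0.07703901  0.07744267] [0.21901458 0.08871889 0.29683571] [-3.22556791e-01  2.54247728e-01 -4.33215428e-01  8.83061097e-01
 -9.78276389e-05  1.10620794e+00]
top [254.59680933 182.56240394]
side [252.28177559 181.5242611 ]
```

View pics/near.png

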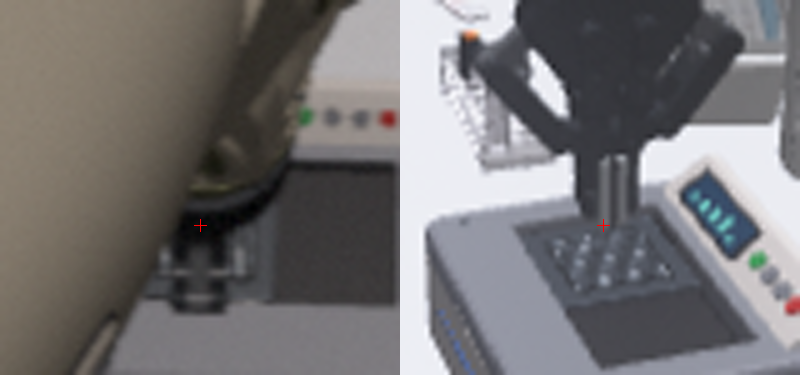

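Call:
{"method": "move_arm", "body": {
  "deltas": [
    [[0,0,0.025],0],
    [[0,0,0.025],0],
    [[0,0,0.01],0],
    [[0,0,0.005],0],
    [[0,0,0],0]
  ]
}}

```text
time: 6.45
eef_pos: [0.4826, -0.077, 0.0642]
tcp_rot: [-0.0, 0.655, 0.755, -0.0]
ft_force: [-0.1, 0.3, -0.5]
grip_width: 0.0001
grip_force: 0.0
```

Call:
{"method": "move_arm", "body": {
  "deltas": [
    [[0,0,0.004],0],
    [[0,0,0],0]
  ]
}}

```text
time: 6.7
eef_pos: [0.4826, -0.077, 0.0635]
tcp_rot: [0.0, 0.655, 0.755, -0.0]
ft_force: [0.1, 1.1, 1.9]
grip_width: -0.0001
grip_force: 0.0
```

Call:
{"method": "move_arm", "body": {
  "deltas": [
    [[0,0,0.003],0],
    [[0,0,0],0]
  ]
}}

```text
time: 6.95
eef_pos: [0.4826, -0.077, 0.0628]
tcp_rot: [0.0, 0.655, 0.755, -0.0]
ft_force: [-0.2, 0.4, 0.1]
grip_width: 0.0003
grip_force: 0.0
```

Call:
{"method": "move_arm", "body": {
  "deltas": [
    [[0,0,0.0025],0],
    [[0,0,0],0]
  ]
}}

```text
time: 7.2
eef_pos: [0.4826, -0.077, 0.0623]
tcp_rot: [-0.0, 0.655, 0.755, -0.0]
ft_force: [-0.2, 0.6, -0.6]
grip_width: 0.0001
grip_force: 0.0
```

Call:
{"method": "move_arm", "body": {
  "deltas": [
    [[0,0,0.0025],0],
    [[0,0,0],0]
  ]
}}

```text
time: 7.45
eef_pos: [0.4826, -0.077, 0.0618]
tcp_rot: [-0.0, 0.655, 0.755, -0.0]
ft_force: [0.1, 0.7, -0.2]
grip_width: 0.0001
grip_force: 0.0
```

Call:
{"method": "move_arm", "body": {
  "deltas": [
    [[0,0,0.002],0],
    [[0,0,0],0]
  ]
}}

```text
time: 7.7
eef_pos: [0.4826, -0.077, 0.0614]
tcp_rot: [-0.0, 0.655, 0.755, -0.0]
ft_force: [-0.8, 0.1, -0.2]
grip_width: -0.0001
grip_force: 0.0
```

Call:
{"method": "move_arm", "body": {
  "deltas": [
    [[0,0,0.0025],0],
    [[0,0,0],0]
  ]
}}

```text
time: 7.95
eef_pos: [0.4826, -0.077, 0.0609]
tcp_rot: [0.0, 0.655, 0.755, -0.0]
ft_force: [-0.5, -1.2, 0.2]
grip_width: 0.0001
grip_force: 0.0
```

Call:
{"method": "move_arm", "body": {
  "deltas": [
    [[0,0,0.002],0],
    [[0,0,0],0]
  ]
}}

```text
time: 8.2
eef_pos: [0.4826, -0.077, 0.0606]
tcp_rot: [0.0, 0.655, 0.755, -0.0]
ft_force: [0.5, -0.1, 0.3]
grip_width: 0.0001
grip_force: 0.0
```

Call:
{"method": "move_arm", "body": {
  "deltas": [
    [[0,0,0.002],0],
    [[0,0,0],0]
  ]
}}

```text
time: 8.45
eef_pos: [0.4826, -0.077, 0.0601]
tcp_rot: [-0.0, 0.655, 0.755, -0.0]
ft_force: [-0.6, 0.3, -0.7]
grip_width: -0.0003
grip_force: 0.0
```

Call:
{"method": "move_arm", "body": {
  "deltas": [
    [[0,0,0.002],0],
    [[0,0,0],0]
  ]
}}

```text
time: 8.7
eef_pos: [0.4826, -0.077, 0.0598]
tcp_rot: [0.0, 0.655, 0.755, -0.0]
ft_force: [0.5, -0.3, -0.1]
grip_width: -0.0
grip_force: 0.0
```

Call:
{"method": "move_arm", "body": {
  "deltas": [
    [[0,0,0.002],0],
    [[0,0,0],0]
  ]
}}

```text
time: 8.95
eef_pos: [0.4826, -0.077, 0.0593]
tcp_rot: [0.0, 0.655, 0.755, -0.0]
ft_force: [-0.0, -0.2, -0.9]
grip_width: -0.0002
grip_force: 0.0
```

Call:
{"method": "move_arm", "body": {
  "deltas": [
    [[0,0,0.002],0],
    [[0,0,0],0]
  ]
}}

```text
time: 9.2
eef_pos: [0.4827, -0.077, 0.059]
tcp_rot: [0.0, 0.655, 0.755, -0.0]
ft_force: [-0.6, 0.2, 0.3]
grip_width: 0.0005
grip_force: 0.2
```

Call:
{"method": "move_arm", "body": {
  "deltas": [
    [[0,0,0.002],0],
    [[0,0,0],0]
  ]
}}

```text
time: 9.45
eef_pos: [0.4827, -0.077, 0.0588]
tcp_rot: [0.0, 0.655, 0.756, 0.0]
ft_force: [-1.2, -0.4, 4.3]
grip_width: -0.0001
grip_force: 1.5
```

Call:
{"method": "move_arm", "body": {
  "deltas": [
    [[0,0,0.002],0],
    [[0,0,0],0]
  ]
}}

```text
time: 9.7
eef_pos: [0.4827, -0.077, 0.0586]
tcp_rot: [0.0, 0.655, 0.756, 0.0]
ft_force: [-1.6, -0.0, 5.6]
grip_width: -0.0002
grip_force: 2.8
```

Call:
{"method": "move_arm", "body": {
  "deltas": [
    [[0,0,0.002],0],
    [[0,0,0],0]
  ]
}}

```text
time: 9.95
eef_pos: [0.4828, -0.077, 0.0584]
tcp_rot: [0.0, 0.655, 0.756, 0.0]
ft_force: [-1.0, 0.6, 7.2]
grip_width: -0.0001
grip_force: 3.8
```

Call:
{"method": "move_arm", "body": {
  "deltas": [
    [[0,0,0.0015],0],
    [[0,0,0],0]
  ]
}}

```text
time: 10.2
eef_pos: [0.4828, -0.077, 0.0583]
tcp_rot: [0.0, 0.655, 0.756, 0.0]
ft_force: [-2.7, 1.5, 8.4]
grip_width: -0.0
grip_force: 4.6
```

Call:
{"method": "move_arm", "body": {
  "deltas": [
    [[0,0,0.004],0],
    [[0,0,0],0]
  ]
}}

```text
time: 10.45
eef_pos: [0.4829, -0.0771, 0.058]
tcp_rot: [0.001, 0.655, 0.756, 0.0]
ft_force: [-3.6, 1.5, 12.6]
grip_width: 0.0002
grip_force: 6.6
```

Call:
{"method": "move_arm", "body": {
  "deltas": [
    [[-0.01,0,0],0],
    [[-0.015,0,-0.0004],0],
    [[-0.015,0,-0.0004],0],
    [[-0.015,0,-0.0004],0]
  ]
}}

```text
time: 10.95
eef_pos: [0.4842, -0.0871, 0.0582]
tcp_rot: [-0.0, 0.655, 0.756, 0.001]
ft_force: [-3.5, 4.0, 14.6]
grip_width: 0.0
grip_force: 7.1
```

Call:
{"method": "move_arm", "body": {
  "deltas": [
    [[-0.02,0,-0.0012],0],
    [[-0.02,0,-0.0007],0],
    [[-0.02,0,-0.0007],0],
    [[-0.02,0,-0.0007],0]
  ]
}}

```text
time: 11.45
eef_pos: [0.4864, -0.103, 0.0588]
tcp_rot: [-0.0, 0.655, 0.756, 0.001]
ft_force: [-4.3, 4.2, 13.1]
grip_width: -0.0
grip_force: 6.7
```

Call:
{"method": "move_arm", "body": {
  "deltas": [
    [[-0.02,0,-0.0007],0],
    [[-0.02,0,-0.0007],0],
    [[-0.02,0,-0.0006],0]
  ]
}}

```text
time: 11.82
eef_pos: [0.4881, -0.1149, 0.0591]
tcp_rot: [-0.0, 0.655, 0.756, 0.001]
ft_force: [-4.2, 3.9, 13.5]
grip_width: -0.0001
grip_force: 6.7
```

Call:
{"method": "move_arm", "body": {
  "deltas": [
    [[-0.02,0,-0.0007],0],
    [[-0.02,0,-0.0007],0],
    [[-0.02,0,-0.0006],0],
    [[-0.02,0,-0.0007],0]
  ]
}}

```text
time: 12.32
eef_pos: [0.4902, -0.1307, 0.0596]
tcp_rot: [-0.0, 0.655, 0.756, 0.001]
ft_force: [-3.2, 3.9, 12.9]
grip_width: -0.0001
grip_force: 6.5
```

Call:
{"method": "move_arm", "body": {
  "deltas": [
    [[-0.015,0,-0.0006],0],
    [[-0.01,0,-0.0003],0]
  ]
}}

```text
time: 12.58
eef_pos: [0.4909, -0.1357, 0.0598]
tcp_rot: [-0.0, 0.655, 0.756, 0.001]
ft_force: [-3.7, 4.2, 12.5]
grip_width: -0.0002
grip_force: 6.5
```

Call:
{"method": "move_arm", "body": {
  "deltas": [
    [[-0.01,0,-0.0003],0],
    [[-0.005,0,-0.0002],0]
  ]
}}

```text
time: 12.82
eef_pos: [0.491, -0.1374, 0.0597]
tcp_rot: [-0.001, 0.655, 0.756, 0.002]
ft_force: [-3.6, 7.7, 15.1]
grip_width: -0.0
grip_force: 7.0
```

Call:
{"method": "move_arm", "body": {
  "deltas": [
    [[-0.004,0,0],0],
    [[0,0,0],0]
  ]
}}

```text
time: 13.08
eef_pos: [0.491, -0.1374, 0.0597]
tcp_rot: [-0.002, 0.655, 0.756, 0.002]
ft_force: [-3.8, 9.1, 14.6]
grip_width: 0.0002
grip_force: 7.3
```

Call:
{"method": "move_arm", "body": {
  "deltas": [
    [[0.006,0,-0.005],0],
    [[0,0,-0.02],0],
    [[0,0,-0.08],0],
    [[0,0,-0.15],0],
    [[0,0,-0.2],0.8],
    [[0.1947,-0.0022,0],0],
    [[0.1947,-0.0022,0],0],
    [[0.1947,-0.0022,0],0],
    [[0.1947,-0.0022,0],0],
    [[0.1947,-0.0022,0],0],
    [[0.1947,-0.0022,0],0],
    [[0.1947,-0.0022,0],0],
    [[0.1947,-0.0022,0],0],
    [[0.1947,-0.0022,0],0],
    [[0,0,0],0],
    [[0,0,0],0]
  ]
}}

```text
time: 15.08
eef_pos: [0.4602, 0.2097, 0.1495]
tcp_rot: [0.0, 0.679, 0.734, -0.0]
ft_force: [-0.7, 0.9, -0.2]
grip_width: -0.0001
grip_force: 0.0
```

Call:
{"method": "move_arm", "body": {
  "deltas": [
    [[0,0,0.1],0],
    [[0,0,0.05],0],
    [[0,0,0],0],
    [[0,0,0],0]
  ],
  "grip": -0.1
}}

```text
time: 15.58
eef_pos: [0.4606, 0.2098, 0.1202]
tcp_rot: [0.0, 0.679, 0.734, 0.0]
ft_force: [-0.1, -0.1, 0.6]
grip_width: 0.0382
grip_force: 0.0
```

```bash
cat > look.py <<'E'
from rig import ctrl,cams
from h import *
import sys
tag=sys.argv[1];s=ctrl.read_state();p=np.array(s["eef_pos"]);print(p,s["grip_width"])
w,x,y,z=s["tcp_rot"];print("heading",R.from_quat([x,y,z,w]).as_matrix()[:2,0])
mk=[eval(a) for a in sys.argv[2:]];o=[]
for n in("top","side"):
    f=cams.grab_frame(n);pickle.dump(f,open(f"{n}{tag}.pkl","wb"))
    u,v=np.round(proj(f,mk[0])).astype(int);u0,v0=max(u-40,0),max(v-45,0)
    k=cv2.resize(f["color"][v0:v0+75,u0:u0+80,::-1],None,fx=5,fy=5,interpolation=cv2.INTER_CUBIC)
    for P,c in [(p,(0,0,255))]+[(m,(0,255,0)) for m in mk]:
        q=(proj(f,P)-[u0,v0]+.5)*5;cv2.drawMarker(k,tuple(int(a) for a in q),c,0,10,1)
    o.append(k)
cv2.imwrite(f"pics/{tag}.png",np.hstack(o))
E
python3 look.py rack "[.4596,.2117,.05]"
```

```text
[0.4606013  0.20977715 0.12020545] 0.03820793163047816
heading [-0.07721038  0.99701482]
```

View pics/rack.png

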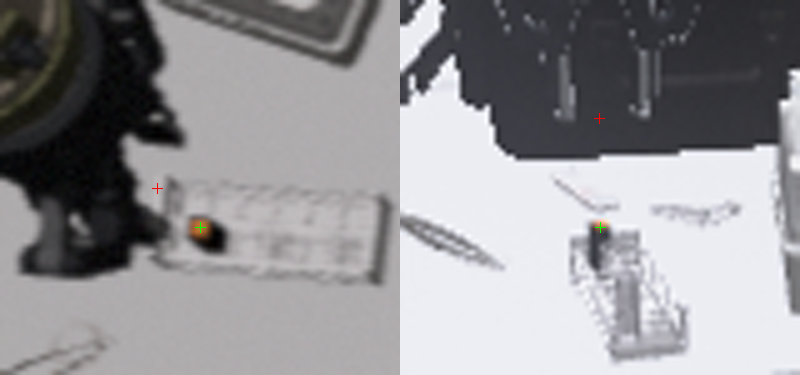

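Call:
{"method": "move_arm", "body": {
  "deltas": [
    [[0.0098,-0.004,0],0],
    [[0,0,0.1],0],
    [[0,0,0.1],0],
    [[0,0,0.1],0],
    [[0,0,0.08],0],
    [[0,0,0.05],0],
    [[0,0,0.031],0],
    [[0,0,0],0],
    [[0,0,0],0]
  ]
}}

```text
time: 16.8
eef_pos: [0.4597, 0.2122, 0.0281]
tcp_rot: [0.0, 0.679, 0.734, 0.0]
ft_force: [-0.5, 0.6, 0.4]
grip_width: 0.0385
grip_force: 0.0
```

Call:
{"method": "move_arm", "body": {
  "deltas": [
    [[0,0,0],0],
    [[0,0,0],0],
    [[0,0,0],0],
    [[0,0,0],0]
  ],
  "grip": -0.6
}}

```text
time: 17.3
eef_pos: [0.4593, 0.212, 0.0276]
tcp_rot: [0.0, 0.679, 0.734, 0.0]
ft_force: [0.1, 0.0, -1.0]
grip_width: 0.017
grip_force: 0.0
```

Call:
{"method": "move_arm", "body": {
  "deltas": [
    [[0,0,0],0],
    [[0,0,0],0],
    [[0,0,0],0],
    [[0,0,0],0]
  ],
  "grip": -1
}}

```text
time: 17.8
eef_pos: [0.4591, 0.212, 0.0276]
tcp_rot: [-0.0, 0.679, 0.734, -0.0]
ft_force: [-1.1, 0.1, 2.9]
grip_width: 0.0106
grip_force: 58.6
```

Call:
{"method": "move_arm", "body": {
  "deltas": [
    [[0,0,-0.02],0],
    [[0,0,-0.05],0],
    [[0,0,-0.1],0],
    [[0,0,-0.15],0],
    [[0,0,-0.15],0],
    [[0,0,-0.115],0],
    [[0,0,0],0],
    [[0,0,0],0]
  ]
}}

```text
time: 18.8
eef_pos: [0.459, 0.2119, 0.1441]
tcp_rot: [-0.0, 0.679, 0.734, -0.0]
ft_force: [-0.3, -0.3, -0.3]
grip_width: 0.0101
grip_force: 58.5
```

Call:
{"method": "move_arm", "body": {
  "deltas": [
    [[-0.1,0.0019,0],0],
    [[-0.1818,0.0019,0],0],
    [[-0.1818,0.0019,0],0],
    [[-0.1818,0.0019,0],0],
    [[-0.1818,0.0019,0],0],
    [[-0.1818,0.0019,0],0],
    [[-0.1818,0.0019,0],0],
    [[-0.1818,0.0019,0],0],
    [[-0.0818,0,0],0],
    [[0,0,0],-0.8],
    [[0,0,0],0],
    [[0,0,0],0]
  ]
}}

```text
time: 20.3
eef_pos: [0.4846, -0.0771, 0.1442]
tcp_rot: [-0.0, 0.655, 0.755, -0.0]
ft_force: [0.4, 0.2, -0.7]
grip_width: 0.0104
grip_force: 58.5
```

```bash
python3 look.py well "[.4844,-.0778,.024]" "ctrl.read_state()['eef_pos']-np.array([0,0,.0226])"; python3 - <<'E'
from fit import *
for n in("top","side"):
    f=pickle.load(open(n+"well.pkl","rb"))
    C=cloud(f);P=C[(f["z_map"]>0)&(abs(C[...,0]-.484)<.06)&(abs(C[...,1]+.078)<.05)&(C[...,2]<.04)]
    print(n,len(P),np.median(P,0),P.min(0),P.max(0))
E
```

```text
[ 0.48462609 -0.07712898  0.14419029] 0.010362848185604831
heading [-0.14126791  0.98997129]
top 255 [ 0.48156435 -0.08742921  0.02419496] [ 0.4558407  -0.10787484  0.01995826] [ 0.51999098 -0.04649321  0.037399  ]
side 109 [ 0.48870621 -0.04852054  0.0330893 ] [ 0.45971615 -0.05867213  0.02386039] [ 0.51450673 -0.04169203  0.03977499]
```

View pics/well.png

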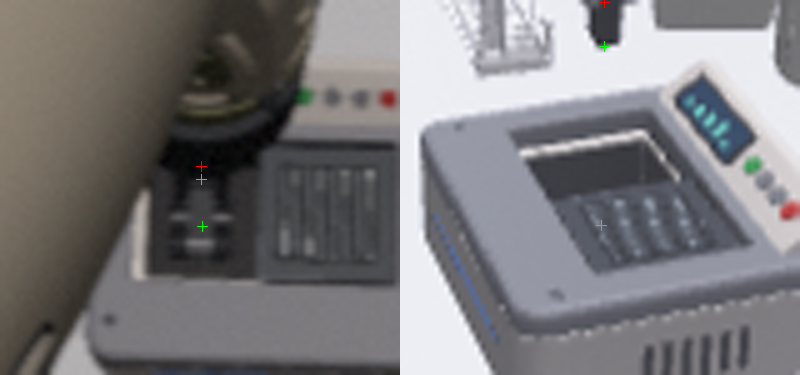

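Call:
{"method": "move_arm", "body": {
  "deltas": [
    [[-0.0025,0,0.08],0],
    [[0,0,0.1],0],
    [[0,0,0.1],0],
    [[0,0,0.08],0],
    [[0,0,0.06],0],
    [[0,0,0.04],0],
    [[0,0,0],0],
    [[0,0,0],0]
  ]
}}

```text
time: 21.4
eef_pos: [0.4854, -0.0784, 0.0531]
tcp_rot: [0.0, 0.655, 0.755, 0.0]
ft_force: [-1.4, -0.6, -0.4]
grip_width: 0.0107
grip_force: 58.5
```

Call:
{"method": "move_arm", "body": {
  "deltas": [
    [[0,0,0.008],0],
    [[0,0,0.008],0],
    [[0,0,0.008],0],
    [[0,0,0],0]
  ]
}}

```text
time: 21.9
eef_pos: [0.4849, -0.0782, 0.0477]
tcp_rot: [-0.0, 0.655, 0.756, -0.0]
ft_force: [0.4, 0.7, -0.5]
grip_width: 0.0107
grip_force: 58.5
```

Call:
{"method": "move_arm", "body": {
  "deltas": [
    [[0,0,0.005],0],
    [[0,0,0.005],0],
    [[0,0,0],0]
  ]
}}

```text
time: 22.28
eef_pos: [0.4849, -0.0782, 0.0457]
tcp_rot: [-0.0, 0.655, 0.755, -0.0]
ft_force: [-0.9, 0.1, -0.3]
grip_width: 0.0107
grip_force: 58.5
```

Call:
{"method": "move_arm", "body": {
  "deltas": [
    [[0,0,0.005],0],
    [[0,0,0.005],0],
    [[0,0,0],0]
  ]
}}

```text
time: 22.65
eef_pos: [0.4849, -0.0782, 0.0437]
tcp_rot: [-0.0, 0.655, 0.755, -0.0]
ft_force: [-0.3, 0.7, 1.3]
grip_width: 0.0104
grip_force: 58.5
```

Bottom is now about 3 mm below the mouth with no force: the foot is in the well.

Call:
{"method": "move_arm", "body": {
  "deltas": [
    [[0,0,0.005],0],
    [[0,0,0.005],0],
    [[0,0,0],0]
  ]
}}

```text
time: 23.02
eef_pos: [0.4849, -0.0782, 0.0417]
tcp_rot: [-0.0, 0.655, 0.755, -0.0]
ft_force: [-0.5, -0.1, 0.0]
grip_width: 0.0105
grip_force: 58.5
```

Call:
{"method": "move_arm", "body": {
  "deltas": [
    [[0,0,0.005],0],
    [[0,0,0.005],0],
    [[0,0,0.005],0],
    [[0,0,0],0]
  ]
}}

```text
time: 23.52
eef_pos: [0.4849, -0.0782, 0.0387]
tcp_rot: [-0.0, 0.655, 0.755, -0.0]
ft_force: [0.2, 0.4, 0.7]
grip_width: 0.0106
grip_force: 58.5
```

Call:
{"method": "move_arm", "body": {
  "deltas": [
    [[0,0,0.008],0],
    [[0,0,0.008],0],
    [[0,0,0.008],0],
    [[0,0,0.008],0],
    [[0,0,0.008],0],
    [[0,0,0.006],0],
    [[0,0,0],0]
  ]
}}

```text
time: 24.4
eef_pos: [0.485, -0.0782, 0.0295]
tcp_rot: [-0.0, 0.655, 0.755, -0.0]
ft_force: [-0.3, 0.6, 0.7]
grip_width: 0.0107
grip_force: 58.5
```

Call:
{"method": "move_arm", "body": {
  "deltas": [
    [[0,0,0.004],0],
    [[0,0,0.004],0],
    [[0,0,0],0]
  ]
}}

```text
time: 24.78
eef_pos: [0.485, -0.0782, 0.0279]
tcp_rot: [0.0, 0.655, 0.755, -0.0]
ft_force: [0.6, -0.1, 0.6]
grip_width: 0.0106
grip_force: 58.5
```

Call:
{"method": "move_arm", "body": {
  "deltas": [
    [[0,0,0.003],0],
    [[0,0,0.002],0],
    [[0,0,0],0]
  ]
}}

```text
time: 25.15
eef_pos: [0.485, -0.0782, 0.027]
tcp_rot: [0.0, 0.655, 0.755, -0.0]
ft_force: [-0.2, 0.4, -0.5]
grip_width: 0.0107
grip_force: 58.5
```

Call:
{"method": "move_arm", "body": {
  "deltas": [
    [[0,0,0.003],0],
    [[0,0,0],0]
  ]
}}

```text
time: 25.4
eef_pos: [0.4851, -0.0783, 0.0266]
tcp_rot: [0.0, 0.655, 0.755, -0.0]
ft_force: [-1.2, 0.3, 3.2]
grip_width: 0.0104
grip_force: 59.0
```

Call:
{"method": "move_arm", "body": {
  "deltas": [
    [[0,0,0.003],0],
    [[0,0,0],0]
  ]
}}

```text
time: 25.65
eef_pos: [0.4852, -0.0783, 0.0266]
tcp_rot: [0.0, 0.655, 0.756, 0.0]
ft_force: [-1.5, 1.1, 7.5]
grip_width: 0.0104
grip_force: 59.7
```

Call:
{"method": "move_arm", "body": {
  "deltas": [
    [[0,0,0],0],
    [[0,0,0],0],
    [[0,0,0],0],
    [[0,0,0],0]
  ],
  "grip": -0.45
}}

```text
time: 26.15
eef_pos: [0.485, -0.0782, 0.0256]
tcp_rot: [-0.0, 0.655, 0.755, -0.0]
ft_force: [-0.3, -0.2, -0.2]
grip_width: 0.0236
grip_force: 0.0
```

Call:
{"method": "move_arm", "body": {
  "deltas": [
    [[0,0,-0.03],0],
    [[0,0,-0.07],0],
    [[0,0,-0.1],0],
    [[0,0,-0.1],0],
    [[0,0,-0.1],0],
    [[0,0,-0.1],0],
    [[0,0,0],0]
  ]
}}

```text
time: 27.02
eef_pos: [0.4866, -0.0787, 0.1282]
tcp_rot: [0.002, 0.655, 0.756, 0.001]
ft_force: [-0.4, -0.2, -0.9]
grip_width: 0.0236
grip_force: 0.0
```

```bash
python3 look.py seated "[.4850,-.0782,.049]"
```

```text
[ 0.48658423 -0.07871692  0.12817232] 0.023588149714099796
heading [-0.14161691  0.98991918]
```

View pics/seated.png

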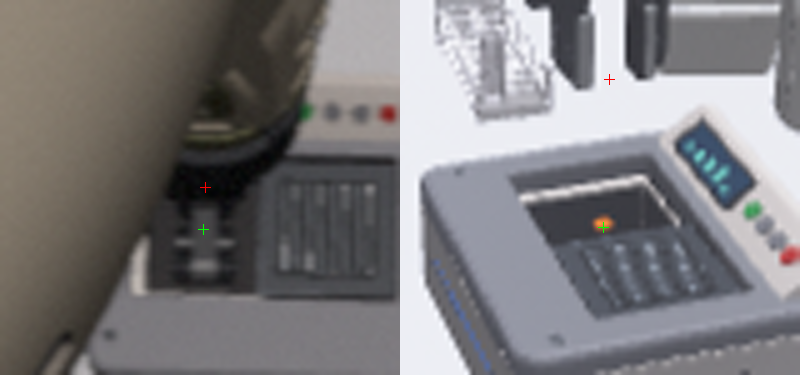

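Call:
{"method": "move_arm", "body": {
  "deltas": [
    [[-0.1,-0.004,0],0],
    [[-0.1,-0.004,0],0],
    [[-0.0973,-0.004,0],0],
    [[0,0,0],0],
    [[0,0,0.08],0],
    [[0,0,0.1],0],
    [[0,0,0.08],0],
    [[0,0,0.04],0],
    [[0,0,0.01],0],
    [[0,0,0],0],
    [[0,0,0],0]
  ],
  "grip": -1
}}

```text
time: 28.5
eef_pos: [0.4915, -0.1376, 0.0644]
tcp_rot: [0.001, 0.655, 0.755, 0.0]
ft_force: [-0.7, -0.4, -0.1]
grip_width: -0.0002
grip_force: 0.0
```

Call:
{"method": "move_arm", "body": {
  "deltas": [
    [[0,0,0.008],0],
    [[0,0,0.006],0],
    [[0,0,0],0]
  ]
}}

```text
time: 28.88
eef_pos: [0.491, -0.1374, 0.0609]
tcp_rot: [-0.0, 0.655, 0.755, -0.0]
ft_force: [-0.4, -0.8, 0.7]
grip_width: 0.0002
grip_force: 0.0
```

Call:
{"method": "move_arm", "body": {
  "deltas": [
    [[0,0,0.003],0],
    [[0,0,0.003],0],
    [[0,0,0],0]
  ]
}}

```text
time: 29.25
eef_pos: [0.4912, -0.1375, 0.0604]
tcp_rot: [0.0, 0.655, 0.755, 0.0]
ft_force: [-1.7, 1.2, 5.7]
grip_width: 0.0001
grip_force: 2.9
```

Call:
{"method": "move_arm", "body": {
  "deltas": [
    [[0,0,0.005],0],
    [[0,0,0],0]
  ]
}}

```text
time: 29.5
eef_pos: [0.4913, -0.1375, 0.06]
tcp_rot: [0.0, 0.655, 0.756, 0.0]
ft_force: [-2.8, 0.9, 10.3]
grip_width: -0.0003
grip_force: 5.3
```

Call:
{"method": "move_arm", "body": {
  "deltas": [
    [[0,0,0.002],0],
    [[0,0,0],0]
  ]
}}

```text
time: 29.75
eef_pos: [0.4913, -0.1375, 0.0599]
tcp_rot: [0.001, 0.655, 0.756, 0.0]
ft_force: [-4.1, 1.6, 12.7]
grip_width: -0.0002
grip_force: 6.2
```

Call:
{"method": "move_arm", "body": {
  "deltas": [
    [[0.01,0,0.0003],0],
    [[0.015,0,0.0005],0],
    [[0.015,0,0.0005],0]
  ]
}}

```text
time: 30.12
eef_pos: [0.4906, -0.1315, 0.0598]
tcp_rot: [0.002, 0.656, 0.755, -0.001]
ft_force: [-3.7, -4.9, 10.9]
grip_width: -0.0002
grip_force: 5.5
```

Call:
{"method": "move_arm", "body": {
  "deltas": [
    [[0.02,0,0.0006],0],
    [[0.02,0,0.0006],0]
  ]
}}

```text
time: 30.38
eef_pos: [0.4895, -0.1235, 0.0596]
tcp_rot: [0.002, 0.656, 0.755, -0.001]
ft_force: [-3.5, -4.9, 12.0]
grip_width: -0.0001
grip_force: 5.5
```

Call:
{"method": "move_arm", "body": {
  "deltas": [
    [[0.02,0,0.0016],0],
    [[0.02,0,0.0006],0],
    [[0.02,0,0.0006],0],
    [[0.02,0,0.0006],0]
  ]
}}

```text
time: 30.88
eef_pos: [0.4873, -0.1076, 0.059]
tcp_rot: [0.002, 0.656, 0.755, -0.001]
ft_force: [-3.8, -4.3, 12.2]
grip_width: -0.0
grip_force: 6.0
```

Call:
{"method": "move_arm", "body": {
  "deltas": [
    [[0.02,0,0.0006],0],
    [[0.02,0,0.0006],0],
    [[0.02,0,0.0006],0],
    [[0.02,0,0.0006],0]
  ]
}}

```text
time: 31.38
eef_pos: [0.4852, -0.0917, 0.0585]
tcp_rot: [0.002, 0.656, 0.755, -0.001]
ft_force: [-3.5, -4.3, 12.0]
grip_width: 0.0003
grip_force: 6.0
```

Call:
{"method": "move_arm", "body": {
  "deltas": [
    [[0.02,0,0.0006],0],
    [[0.02,0,0.0006],0],
    [[0.015,0,0.0005],0]
  ]
}}

```text
time: 31.75
eef_pos: [0.4836, -0.0808, 0.0582]
tcp_rot: [0.002, 0.656, 0.755, -0.001]
ft_force: [-3.6, -4.8, 12.3]
grip_width: -0.0002
grip_force: 6.1
```

Call:
{"method": "move_arm", "body": {
  "deltas": [
    [[0.01,0,0.0003],0],
    [[0.007,0,0.0002],0]
  ]
}}

```text
time: 32.0
eef_pos: [0.4832, -0.0774, 0.0581]
tcp_rot: [0.002, 0.655, 0.755, -0.001]
ft_force: [-3.3, -4.8, 13.0]
grip_width: -0.0001
grip_force: 6.1
```

Call:
{"method": "move_arm", "body": {
  "deltas": [
    [[0.005,0,0.0001],0],
    [[0.003,0,0],0]
  ]
}}

```text
time: 32.25
eef_pos: [0.483, -0.0758, 0.058]
tcp_rot: [0.002, 0.655, 0.755, -0.001]
ft_force: [-3.9, -3.8, 11.6]
grip_width: 0.0001
grip_force: 6.0
```

Call:
{"method": "move_arm", "body": {
  "deltas": [
    [[0.005,0,0.0001],0],
    [[0,0,0],0]
  ]
}}

```text
time: 32.5
eef_pos: [0.4829, -0.0754, 0.058]
tcp_rot: [0.003, 0.656, 0.755, -0.001]
ft_force: [-3.9, -6.1, 11.8]
grip_width: -0.0
grip_force: 5.8
```

Call:
{"method": "move_arm", "body": {
  "deltas": [
    [[0.004,0,0.0001],0],
    [[0,0,0],0]
  ]
}}

```text
time: 32.75
eef_pos: [0.483, -0.0752, 0.0581]
tcp_rot: [0.003, 0.656, 0.755, -0.002]
ft_force: [-2.5, -7.6, 11.9]
grip_width: 0.0001
grip_force: 5.6
```

Call:
{"method": "move_arm", "body": {
  "deltas": [
    [[0.003,0,0],0],
    [[0,0,0],0]
  ]
}}

```text
time: 33.0
eef_pos: [0.4831, -0.0748, 0.0581]
tcp_rot: [0.003, 0.656, 0.755, -0.002]
ft_force: [-3.2, -8.8, 10.8]
grip_width: 0.0002
grip_force: 5.4
```

Call:
{"method": "move_arm", "body": {
  "deltas": [
    [[-0.006,0,0],0],
    [[0,0,-0.012],0],
    [[0,0,-0.03],0],
    [[0,0,-0.08],0],
    [[0,0,-0.12],0],
    [[0.1,-0.1,-0.12],0],
    [[0.2,-0.1,-0.1],0],
    [[0.2,0,0],0],
    [[0.2,0,0],0],
    [[0.2,0,0],0],
    [[0,0,0],0],
    [[0,0,0],0]
  ]
}}

```text
time: 34.5
eef_pos: [0.4167, 0.0996, 0.1486]
tcp_rot: [0.0, 0.655, 0.756, -0.0]
ft_force: [1.2, 0.1, -0.1]
grip_width: -0.0
grip_force: 0.0
```

```bash
python3 look.py closed "[.4887,-.1085,.064]"; python3 - <<'E'
from h import *
a=pickle.load(open("side0.pkl","rb"));b=pickle.load(open("sideclosed.pkl","rb"))
d=cv2.absdiff(a["color"],b["color"]).max(2);P=proj(a,[[.4887,-.1085,.064]])[0].astype(int)
k=d[P[1]-30:P[1]+30,P[0]-40:P[0]+40];print("diff",k.mean(),(k>40).sum())
E
```

```text
[0.41667382 0.09959472 0.14855337] -1.4453782931900578e-05
heading [-0.14238009  0.98981199]
diff 1.8216666666666668 35
```

View pics/closed.png

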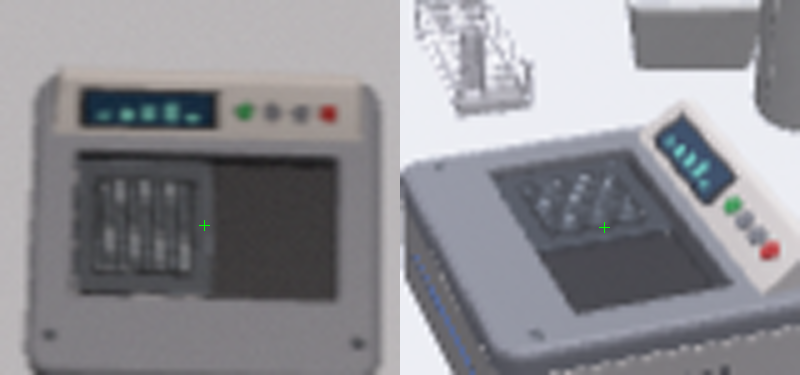

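```bash
python3 -c "
from rig import ctrl
print(ctrl.hand_in())"
```

```text
the job is handed in; nothing more can be done
None
```

I slid the shutter open to its stop, seated the amber standard on the well floor, and slid the shutter closed to its stop. I handed in at about 34.5 s. Wrist force stayed under about 18 N in all readings, and I didn't touch the clear cuvettes or vials.

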